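# Shut the drill index

## Robot

A 6-joint arm with a two-finger parallel gripper is mounted at the origin on the work surface; the furniture and walls round the work are solid. World frame = base frame: x ahead of the robot, y to its left, z up, the work surface at z = 0. Lengths are in mm, angles in rad, forces in N, time in s.
With the tool pointing down it reaches from about 275 to 750 mm from the base axis. Payload 10.2 kg.
Tool frame: the origin (TCP) lies midway between the tips of the shut fingers; the grasp point (between the pads) lies 19 mm behind it (ctrl.pinch_z is the distance from the TCP to the grasp point, in mm); x points along the fingers, z is the direction in which the jaws open and shut, and the axes are right-handed (so a half turn about x gives the same grasp; the last joint's range is limited). The gripper opens to 85 mm and grips with 20 to 120 N. Pads are 22 mm wide; open, the fingers measure 114 mm over their backs; the gripper's body (76 mm by 85 mm) begins 54 mm behind the grasp point. The pads swing forward as they close: fully open they stand 13 mm farther back than shut.
Start: joints at [-1.393, 0.313, 1.498, -0, 1.331, -0.223], TCP at [204.819, -483.405, 231.294] pointing down, gripper open.
Joint ranges: [-2.94, 2.94], [-0.97, 2.17], [0.19, 2.56], [-1.23, 4.37], [0.02, 3.11], [-2.88, 2.88]. Speed limits (rad/s): [2.39, 2.39, 3.01, 3.14, 3.14, 3.14].

## Interface

Orientations are given as a unit quaternion [w, x, y, z].
In Python, from rig import ctrl, capture, workorder, nets gives the robot as it stands. The module is installed in compiled form; this text tells all that it offers.
- The arm moves only by the tool send_rows, never from a script. Its argument "rows" is text: rows parted by semicolons, each of 5 numbers parted by spaces: the opening, from 0 (shut) to 1 (fully open), then the shift along the tool's x, y, z in cm, then the turn about the tool's x in units of 5 degrees (1.0 is 5 degrees). In form: grip x y z yaw; .... A call has 1 to 12 rows; each row is the pose to reach, as a shift and turn from the pose commanded when the call began, along the tool's axes at that moment; what a row does not reach only later rows make up. A row lasts 1/10 s, in which the tool goes at most 50 mm and 8.59 degrees, less where a joint would pass 70% of its speed; a pose out of reach is approached as far as the arm can. A call with a gripper value outside its range is refused whole. The fingers move at their own pace and stop on an object; "grip_force" is the grip in N (left out, the last holds). Time passes only in rows, so rows that repeat a pose let the fingers close. It gives the time, the measured TCP pose, the force and the opening at its end, in the units of the state.
- ctrl.sense(): the state, without advancing time (a new reading comes with each control period).
- capture(name): name is "side" or "top"; returns a dict with "pixels" (480x640x3 uint8, red, green, blue), "intrinsics" (3x3 intrinsics, pixels), "dist" ([k1, k2, p1, p2, k3] as OpenCV has them; the pictures are not rectified), "view" (4x4, takes a point from world to camera coordinates). Camera axes: x right, y down, z forward; pixel columns grow to the right and rows downward; lengths in mm; the calibration is good to about 2 mm. A picture is of the moment at which its call begins. There is no depth.
- workorder.finish_job(): hands the job in, once; it reports no verdict.
Trained networks look in a picture, given as the dict that the camera call returned (one of the last four; its "shot" number tells which), for a name from the list of things; names that differ only in an ending like _2 or _b are one class to them, and where a whole thing is asked for, a point or a joint stands for the part that bears it (a point fixed in the world has none). Each returns a list of dicts, best first, with "confidence" (0 to 1); they miss things now and then, are a little off and sometimes report something else, mostly with a low value. They report only what shows in the picture. A call takes as long as a camera call.
- nets.boxes_of(picture, target): "location" ([x, y, z] in mm, in world coordinates, good to about 4 mm: the middle of the surface that is visible of it).
- nets.spot_point(picture, target): "location" ([x, y, z] in mm, in world coordinates, good to about 4 mm: a listed point, or the origin of a listed thing).
The state is a dict: "time_s": time; "joints": joint angles; "dq": joint speeds; "tau": joint torques, N m; "eef_pos": TCP position; "ee_rot": TCP orientation; "force": force on the tool from outside, world axes, zero at the start; "wrist_torque": the same for the moment, N m; "grip_width": opening from 0.0 (shut) to 1.0 (fully open).
Only numpy, scipy, OpenCV 4.12 (cv2) and the standard library are available. Lean on these libraries where they do the work, as an engineer would, in place of code of your own. Each camera call takes 0.05 s, during which the arm holds its last target.

## Task

The steel drill case has been left open: shut it properly. Using only the fingertips, with nothing pinched or lifted, first fold the standing drill leaf flat down into the tray, then swing the lid over it and press its front edge down until the catch snaps and the lid is fully shut. Keep the case standing about where it is and leave the other things on the bench alone.

Things in the scene. Friction and masses are not known exactly. Their poses are not given: they have to be found in the camera images.
- case: Loose grey sheet-steel drill case of about 3 kg on low rubber feet, held by its weight only. Tray outside 150 mm deep (its x) by 200 mm wide (its y), rim 34 mm high, walls 3 mm; shut, the case is 50 mm high. Origin: centre of the underside; x points from front (catch, nearer the robot) to back (lid hinge), z up. Two large drills lie across the rear of the tray, clear of the leaf.
- leaf (a joint): Angle of the drill leaf about its pivot at the front of the tray, rad: 0 = folded flat in the tray, 1.57 = straight up, stop at 1.7. It starts standing, drills facing the robot. The pivot is stiff: the leaf stays where it is left and takes about 1 to 3 N near its free edge, so it must be pushed the whole way, towards the back and down.
- leaf_hinge (a point): Middle of the leaf's pivot line, which runs along the case's own y, 56 mm in front of the case's centre and 14 mm above its underside. Its x points along the leaf from pivot to free edge, z out of the face that carries the drills (robot's side while it stands, top when flat). Flat, the sheet lies 14 mm and its drills at most 26 mm above the underside of the case.
- leaf_edge (a point): Middle of the leaf's rolled free edge, 96 mm from the pivot; axes as leaf_hinge. The leaf is a steel sheet 2 mm thick, 176 mm wide; on its drill face two flanges, 8 and 42 mm from the pivot, hold nine graded twist drills that end at most 79 mm from the pivot. Flanges and drills stand out up to 12 mm from the face; the last 15 mm below the free edge are bare.
- lid (a joint): Angle of the lid about its hinge at the back, rad: 0 = shut and caught, 1.57 = upright, stop at 1.98. It starts leaning back past upright. Stiff hinge: the lid stays where it is left, 1 to 4 N near its free edge move it. In the last 0.06 rad a spring catch resists: press about 5 to 10 N at the middle of the front edge until it snaps to 0; let go earlier, it stays 4 to 9 mm open in front.
- lid_hinge (a point): Middle of the lid's hinge line, which runs along the case's own y at the top of the rear wall, 75 mm behind the case's centre and 34 mm above its underside. Its -x points along the lid from hinge to free edge, its z through the lid to the outside.
- lid_edge (a point): Middle of the lid's free (front) edge on its outer face: 150 mm from the hinge line along the lid, 16 mm to the outside; axes as lid_hinge. The lid is a shell 150 x 200 mm, skirt 16 mm, walls 2 mm; a 44 mm wide thumb lip sticks out 8 mm at the foot of the front skirt. Shut, this point is above the tray's front wall, 50 mm above the underside.
- screw_tin: Bystander: open grey tin of screws, 69 mm across, 55 mm high, beside the case on its left. Origin: centre of the underside.
- bushing_1: Bystander: turned bushing, 32 mm across, 28 mm high, to the right of the case. Origin: centre of the underside.
- bolt_1: Bystander: hex bolt, 69 mm long, lying to the right of the case. Origin: centre of the underside.
- box_section: Bystander: dark offcut of steel box section, 40 x 110 x 30 mm, lying to the right rear of the case. Origin: centre of the underside.
- chuck_key: Bystander: drill chuck key, 62 x 64 x 12 mm, lying to the left of the case, near its front. Origin: centre of the underside.
- centre_punch: Bystander: centre punch, 113 mm long, 13 mm thick, lying to the right of the case. Origin: centre of the underside.

How it is judged (in metres and radians):
On the way, in this order (a step that is already met when the one before it is completed fails the run):
1. the drill leaf is folded flat into the tray while the lid still stands open (value of joint leaf below 0.07 rad and value of joint lid above 1 rad), for 0.2 s.
2. the lid is shut over the leaf and its catch has snapped (value of joint lid below 0.018 rad and value of joint leaf below 0.1 rad), for 0.2 s.
At the end, for the whole second after the job is handed in: The leaf lies flat in the tray (within 0.1 rad), the lid is shut past its catch (within 0.018 rad, under 3 mm at the front edge) and stays so; the case stands flat on the bench within 50 mm of where it stood, and no bystander has moved more than 30 mm (all of step 2 and angle between case's own z axis and vertical below 0.03 rad and distance of case from where it was at the start of the episode below 0.05 m and linear speed of case below 0.02 m/s and distance of each of screw_tin, bushing_1, bolt_1, box_section, chuck_key, centre_punch from where it was at the start of the episode below 0.03 m); the robot touches nothing.
It fails at once if the lid is brought down while the drill leaf still stands up (value of joint lid below 0.8 rad and value of joint leaf above 0.4 rad).
It fails at once if the leaf or the lid is pinched or forced while it swings, with more than 35 N from the fingers (pushing it takes under 6 N) (contact force between the fingers and case above 35 N and (value of joint lid between 0.15 and 1.7 rad or value of joint leaf between 0.15 and 1.2 rad)).
It fails at once if the case is lifted or tipped (height (world z) of case above 0.015 m or angle between case's own z axis and vertical above 0.12 rad).
It fails at once if the case is shoved more than 50 mm (distance of case from where it was at the start of the episode above 0.05 m).
It fails at once if a bystander is moved more than 30 mm (distance of any of screw_tin, bushing_1, bolt_1, box_section, chuck_key, centre_punch from where it was at the start of the episode above 0.03 m).
It also fails if it takes over 48 s, if anything falls off the work surface, if the arm or the gripper's body presses on something with over 40 N, if the wrist force passes 120 N, or if a joint passes its speed limit or range.

## Working session

There is one attempt and no reset: what is moved stays moved. The work goes in short steps, Python scripts to look and compute and a tool call to move; the robot and the scene stay as the last step left them, time stands still between calls to the robot, and variables do not carry over. Pictures are saved under pics/ and viewed, and the job is handed in when it is done.

Besides the shell and the picture viewer there is one more tool, called after "Call:" by a JSON object that holds its "method" and its "body", one argument or row to a line. send_rows: Moves the arm, as the interface text tells. Its arguments: {"type":"object","properties":{"rows":{"type":"string"},"grip_force":{"type":"number"}},"required":["rows"]}

```bash
mkdir -p pics; cat > h.py <<'E'
from rig import ctrl, capture, workorder, nets
import numpy as np, cv2
def save(p,n): cv2.imwrite('pics/'+n+'.png', p['pixels'][:,:,::-1])
def proj(p,X):
    X=np.atleast_2d(np.array(X,float)); V=p['view']
    r,_=cv2.Rodrigues(V[:3,:3].copy()); o,_=cv2.projectPoints(X,r,V[:3,3].copy(),p['intrinsics'],np.array(p['dist'],float)); return o[:,0]
def ray(p,uv):
    n=cv2.undistortPoints(np.array([[uv]],float),p['intrinsics'],np.array(p['dist'],float))[0,0]
    V=p['view'];R=V[:3,:3];return -R.T@V[:3,3], R.T@np.array([n[0],n[1],1])
E
python3 - <<'E'
from h import *
np.set_printoptions(precision=1,suppress=True)
s=ctrl.sense();print(s)
for n in ('side','top'):
    p=capture(n);save(p,n+'0')
    print(n,-p['view'][:3,:3].T@p['view'][:3,3])
    for t in ['case','leaf_hinge','leaf_edge','lid_hinge','lid_edge','screw_tin','bushing_1','bolt_1','box_section','chuck_key','centre_punch']:
        print(t,[(np.array(d['location']),round(d['confidence'],2)) for d in nets.spot_point(p,t)[:2]])
E
```

```text
{'time_s': 0.0, 'joints': array([-1.4,  0.3,  1.5,  0. ,  1.3, -0.2]), 'dq': array([ 0.,  0., -0.,  0., -0.,  0.]), 'tau': array([ -0. , -41.2, -26. ,  -0. ,   0. ,  -0. ]), 'eef_pos': array([ 204.8, -483.1,  230.7]), 'ee_rot': array([ 0.6,  0.4,  0.6, -0.4]), 'force': array([-0.4, -0.2,  0.2]), 'wrist_torque': array([ 0., -0.,  0.]), 'grip_width': 0.9981552888677144}
side [  508.1 -1000.    822.8]
case [(array([513.2, 130.8,   0.5]), 0.71)]
leaf_hinge []
leaf_edge [(array([456.2, 109.7, 113.6]), 0.91)]
lid_hinge [(array([579.3, 156.8,  31.5]), 0.71), (array([512.2, 131.9,   1.6]), 0.53)]
lid_edge [(array([632. , 179.8, 171.9]), 0.76)]
screw_tin [(array([483.5, 290.4,   2.5]), 0.58)]
bushing_1 [(array([521.1, -14.3,  -2. ]), 0.75)]
bolt_1 [(array([594.3,   0. ,  -5.3]), 0.64)]
box_section [(array([701.2,  35.4,  -0.3]), 0.74)]
chuck_key [(array([374.9, 242.5,  -2.9]), 0.48)]
centre_punch [(array([566.3, -93.1,  -0.8]), 0.67)]
top [ 510.6   76.7 1104.3]
case [(array([510.4, 127.5,   1.5]), 0.77)]
leaf_hinge [(array([460.3, 109.1,  15.9]), 0.9)]
leaf_edge [(array([452.2, 109.3, 110.1]), 0.89)]
lid_hinge [(array([454.4, 108.8, 110.2]), 0.45)]
lid_edge [(array([637. , 180.4, 170.8]), 0.98)]
screw_tin [(array([488.9, 290.8,  -1.5]), 0.87), (array([373.4, 239.9,  -6.5]), 0.44)]
bushing_1 [(array([527. , -13. ,  -1.3]), 0.48)]
bolt_1 [(array([595.4,  -2.3,   1.3]), 0.52)]
box_section [(array([701.8,  36.8,  -8.5]), 0.69), (array([579. , 156.2,  32.1]), 0.47)]
chuck_key [(array([376.2, 238.3,  -3.4]), 0.77)]
centre_punch [(array([564.4, -98.9,   2.7]), 0.52)]
```

View pics/side0.png

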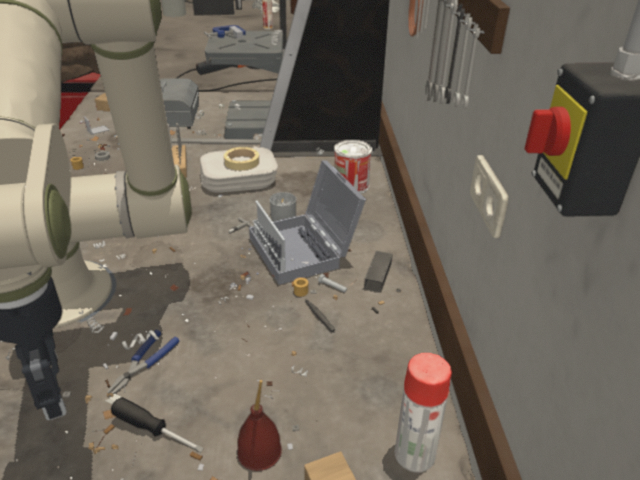

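View pics/top0.png

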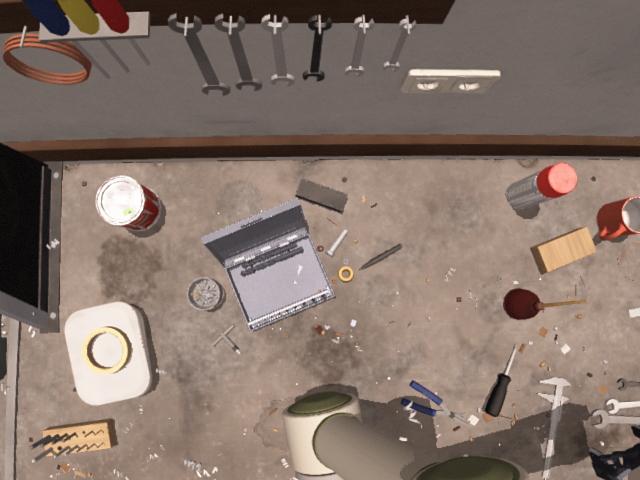

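Side view: case around (305,245), leaf standing at (270,230), lid leaning back at (335,210), tin just behind it. Top view: lid edge about (255,220), leaf about (292,310). Next I fit the case pose and joint angles, then overlay the model.

```bash
cat >> h.py <<'E'
def cpt(q,a,y,z): # case coords -> world
    c,s=np.cos(q[2]),np.sin(q[2]); return np.array([q[0]+c*a-s*y,q[1]+s*a+c*y,z])
def leafp(q,r,y,n): 
    t=q[3]; return cpt(q,-56+r*np.cos(t)-n*np.sin(t),y,14+r*np.sin(t)+n*np.cos(t))
def lidp(q,r,y,n):
    t=q[4]; return cpt(q,75-r*np.cos(t)+n*np.sin(t),y,34+r*np.sin(t)+n*np.cos(t))
E
python3 - <<'E'
from h import *
from scipy.optimize import least_squares
from scipy.spatial.transform import Rotation as Ro
np.set_printoptions(precision=3,suppress=True)
obs=[('c',(513.2,130.8,.5)),('c',(510.4,127.5,1.5)),('lh',(579.3,156.8,31.5)),('fh',(460.3,109.1,15.9)),('fe',(456.2,109.7,113.6)),('fe',(452.2,109.3,110.1)),('le',(632,179.8,171.9)),('le',(637,180.4,170.8))]
m={'c':lambda q:cpt(q,0,0,0),'lh':lambda q:lidp(q,0,0,0),'fh':lambda q:leafp(q,0,0,0),'fe':lambda q:leafp(q,96,0,0),'le':lambda q:lidp(q,150,0,16)}
r=least_squares(lambda q:np.concatenate([m[k](q)-o for k,o in obs]),[512,129,.37,1.6,1.88]);q=r.x
print(q);print(r.fun.reshape(-1,3))
for k in m: print(k,m[k](q))
q0=ctrl.sense()['ee_rot'];R=Ro.from_quat([*q0[1:],q0[0]]).as_matrix();print(q0,R)
for n in('top','side'):
    p=capture(n);im=np.ascontiguousarray(p['pixels'][:,:,::-1])
    def poly(P,c):
        cv2.polylines(im,[np.round(proj(p,P)).astype(int)],True,c,1)
    poly([cpt(q,a,b,34) for a,b in((-75,-100),(-75,100),(75,100),(75,-100))],(0,255,0))
    poly([cpt(q,a,b,0) for a,b in((-75,-100),(-75,100),(75,100),(75,-100))],(0,200,255))
    poly([leafp(q,a,b,0) for a,b in((0,-88),(0,88),(96,88),(96,-88))],(0,0,255))
    poly([lidp(q,a,b,16) for a,b in((0,-100),(0,100),(150,100),(150,-100))],(255,0,0))
    cv2.line(im,*[tuple(map(int,proj(p,[x])[0])) for x in((780,-200,0),(780,400,0))],(255,255,0),1)
    u=(300,230) if n=='top' else (310,235)
    x,y=u[0]-120,u[1]-90
    cv2.imwrite(f'pics/fit_{n}.png',cv2.resize(im[y:y+180,x:x+240],(800,600),interpolation=cv2.INTER_CUBIC))
    if n=='top':
        for v in(157,140):
            o,d=ray(p,(280,v));print('wall',o+d*(-o[2]/d[2]))
E
```

```text
[510.65  130.213   0.378   1.613   1.867]
[[-2.55  -0.587 -0.5  ]
 [ 0.25   2.713 -1.5  ]
 [ 1.057  1.089  2.5  ]
 [-1.697  0.448 -1.9  ]
 [-1.341 -1.639 -3.685]
 [ 2.659 -1.239 -0.185]
 [ 3.311 -0.092  0.88 ]
 [-1.689 -0.692  1.98 ]]
c [510.65  130.213   0.   ]
lh [580.357 157.889  34.   ]
fh [458.603 109.548  14.   ]
fe [454.859 108.061 109.915]
le [635.311 179.708 172.78 ]
[ 0.59  0.39  0.59 -0.39] [[-0.     0.921  0.39 ]
 [-0.     0.39  -0.921]
 [-1.    -0.     0.   ]]
wall [793.333 127.751   0.   ]
wall [833.391 127.427   0.   ]
```

```bash
sleep 1
```

```text
(no output)
```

View pics/fit_top.png

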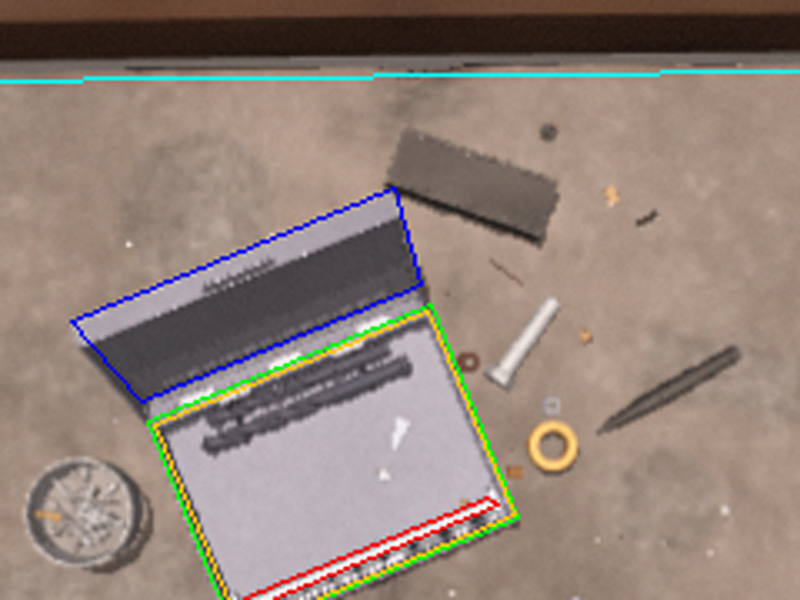

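View pics/fit_side.png

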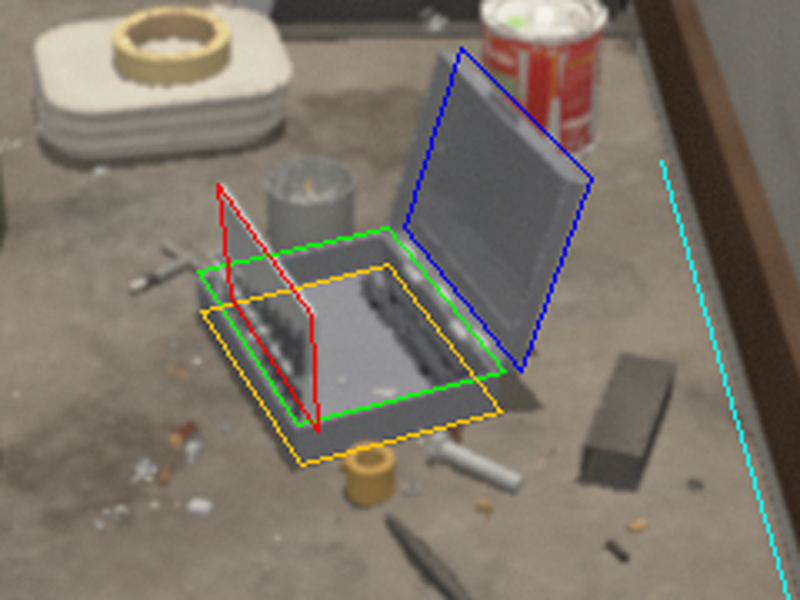

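The model overlay fits both pictures, with the leaf at about 1.61 rad and the lid at about 1.87 rad. The tool's y axis already lies within 1.3° of the case's x axis. I'll go to the front of the leaf with the fingers shut.

Call:
{"method": "send_rows", "body": {
  "rows": "0 0 41.6 -44.7 0;0 0 41.6 -44.7 0;0 0 41.6 -44.7 0;0 0 41.6 -44.7 0;0 0 41.6 -44.7 0;0 0 41.6 -44.7 0;0 0 41.6 -44.7 0;0 0 41.6 -44.7 0;0 0 41.6 -44.7 0;0 0 41.6 -44.7 0;0 0 41.6 -44.7 0;0 0 41.6 -44.7 0",
  "grip_force": 40
}}

```text
time_s: 2.5
eef_pos: [410.1, 82.7, 231.6]
ee_rot: [0.59, 0.391, 0.589, -0.39]
force: [1.1, -1.5, 0.4]
grip_width: -0.002
```

Call:
{"method": "send_rows", "body": {
  "rows": "0 0 0 0 0;0 0 0 0 0;0 0 0 0 0"
}}

```text
time_s: 2.8
eef_pos: [409.7, 79.6, 231.3]
ee_rot: [0.589, 0.391, 0.589, -0.391]
force: [-0.5, -1.1, -0.4]
grip_width: 0.001
```

```bash
cat >> h.py <<'E'
Q=[510.65,130.213,0.378,1.613,1.867]
def tocase(X,q=Q):
    d=np.array(X[:2])-q[:2];c,s=np.cos(q[2]),np.sin(q[2]);return np.array([c*d[0]+s*d[1],-s*d[0]+c*d[1],X[2]])
def st():
    s=ctrl.sense();print('t',round(s['time_s'],2),'case',tocase(s['eef_pos']).round(1),'w',s['eef_pos'].round(1),'F',s['force'].round(1))
E
python3 -c "
from h import *
st();p=capture('side');save(p,'s1')"
```

```text
t 2.8 case [-112.5   -9.8  231.3] w [409.7  79.6 231.3] F [-0.5 -1.1 -0.4]
```

View pics/s1.png

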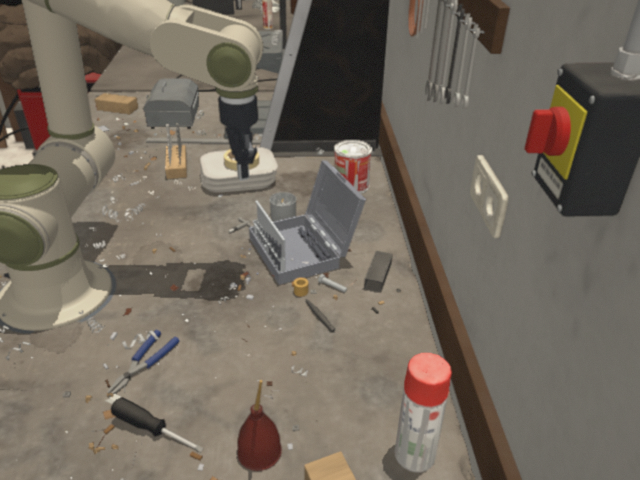

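The arm stands in front of the case at (240,165) and is clear of the leaf. Now I go down.

Call:
{"method": "send_rows", "body": {
  "rows": "0 5 0 -1 0;0 10 0 -1 0;0 13 0 -1 0;0 13 0 -1 0;0 13 1.5 -1 0;0 13 3 -1 0;0 13 3 -1 0;0 13 3 -1 0"
}}

```text
time_s: 3.65
eef_pos: [433.8, 100.8, 102.5]
ee_rot: [0.59, 0.391, 0.589, -0.39]
force: [-0.8, -0.5, 0.5]
grip_width: 0.0
```

```bash
python3 -c "
from h import *
st()
p=capture('side');cv2.imwrite('pics/s2.png',cv2.resize(p['pixels'][130:310,180:420,::-1],(800,600)))"
```

```text
t 3.65 case [-82.3   1.  102.5] w [433.8 100.8 102.5] F [-0.8 -0.5  0.5]
```

View pics/s2.png

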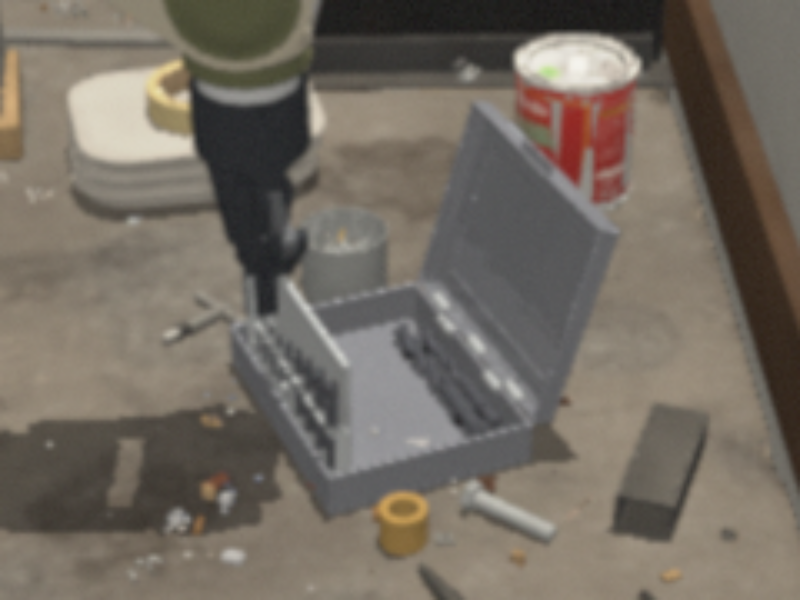

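Call:
{"method": "send_rows", "body": {
  "rows": "0 0 0.8 0 0;0 0 1.4 0 0;0 0.04 2.05 0 0;0 0.1 2.7 0 0;0 0.22 3.34 0 0;0 0.38 3.97 0 0;0 0.58 4.59 0 0;0 0.84 5.2 0 0;0 1.13 5.77 0 0;0 1.13 5.77 0 0"
}}

```text
time_s: 4.7
eef_pos: [487.1, 124.2, 89.5]
ee_rot: [0.589, 0.391, 0.59, -0.39]
force: [0.0, 0.1, -0.2]
grip_width: -0.001
```

```bash
python3 -c "
from h import *
st()
p=capture('side');cv2.imwrite('pics/s3.png',cv2.resize(p['pixels'][130:310,180:420,::-1],(800,600)))
for t in('leaf_edge','case','lid_edge'):print(t,[(np.round(d['location']),tocase(d['location']).round(),d['confidence']) for d in nets.spot_point(p,t)[:2]])"
```

```text
t 4.7 case [-24.1   3.1  89.5] w [487.1 124.2  89.5] F [ 0.   0.1 -0.2]
leaf_edge [(array([504., 126., 102.]), array([ -8.,  -2., 102.]), 0.59)]
case [(array([511., 129.,   0.]), array([-0., -1.,  0.]), 0.88)]
lid_edge [(array([633., 181., 172.]), array([132.,   2., 172.]), 0.87)]
```

View pics/s3.png

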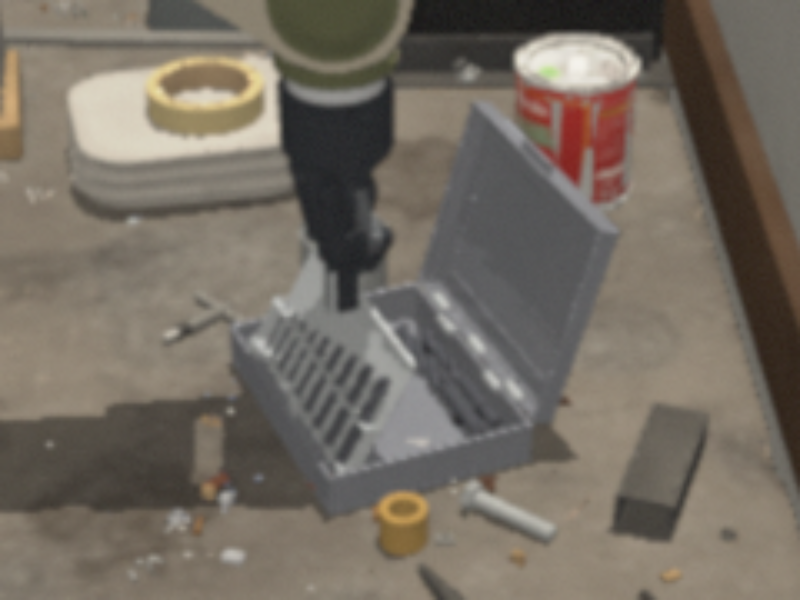

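The leaf is at about 1.0 rad (edge around (400,335) in the crop) and the case has not moved. I continue the arc.

Call:
{"method": "send_rows", "body": {
  "rows": "0 0.35 0.55 0 0;0 0.73 1.09 0 0;0 1.15 1.6 0 0;0 1.6 2.06 0 0;0 2.1 2.5 0 0;0 2.61 2.88 0 0;0 3.17 3.24 0 0;0 3.73 3.55 0 0;0 4.3 3.8 0 0;0 4.7 4 0 0;0 4.7 4 0 0"
}}

```text
time_s: 6.0
eef_pos: [523.2, 139.6, 42.3]
ee_rot: [0.589, 0.39, 0.59, -0.391]
force: [0.9, -0.3, 0.7]
grip_width: 0.001
```

```bash
python3 -c "
from h import *
st()
p=capture('side');cv2.imwrite('pics/s4.png',cv2.resize(p['pixels'][130:310,180:420,::-1],(800,600)))
for t in('leaf_edge','case','lid_edge'):print(t,[(np.round(d['location']),tocase(d['location']).round(),d['confidence']) for d in nets.spot_point(p,t)[:2]])"
```

```text
t 6.0 case [15.1  4.1 42.3] w [523.2 139.6  42.3] F [ 0.9 -0.3  0.7]
leaf_edge [(array([546., 141.,  49.]), array([36., -3., 49.]), 0.57), (array([486., 290.,   4.]), array([ 36., 158.,   4.]), 0.25)]
case [(array([507., 131.,   1.]), array([-3.,  2.,  1.]), 0.94)]
lid_edge [(array([634., 182., 174.]), array([134.,   3., 174.]), 0.57)]
```

View pics/s4.png

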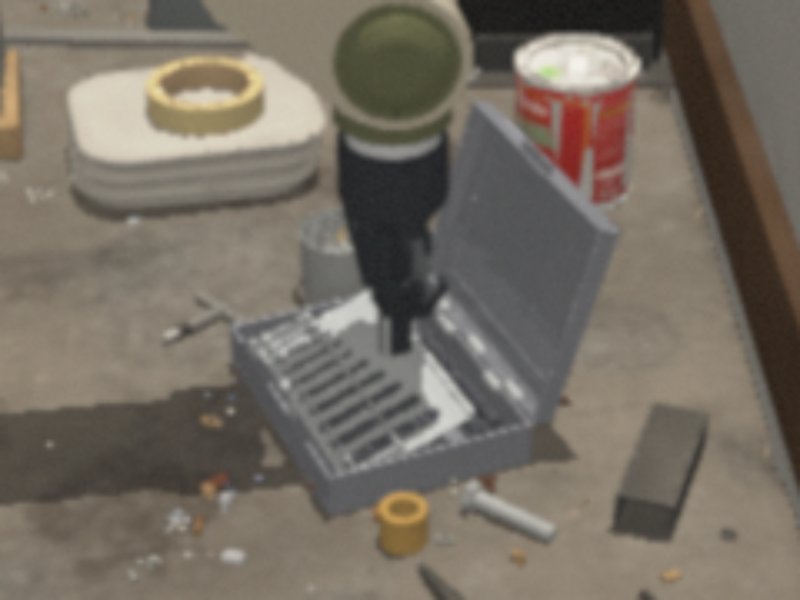

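Call:
{"method": "send_rows", "body": {
  "rows": "0 0.4 0 0 0;0 0.8 0 0 0;0 1.1 0 0 0;0 1.4 0 0 0;0 1.6 0 0 0;0 1.6 0 0 0"
}}

```text
time_s: 6.8
eef_pos: [523.2, 139.5, 26.6]
ee_rot: [0.589, 0.39, 0.59, -0.391]
force: [0.0, 0.3, 0.8]
grip_width: -0.001
```

Call:
{"method": "send_rows", "body": {
  "rows": "0 0.15 0 0 0;0 0.3 0 0 0;0 0.3 0 0 0"
}}

```text
time_s: 7.1
eef_pos: [523.4, 139.5, 23.8]
ee_rot: [0.589, 0.39, 0.59, -0.391]
force: [-0.4, 0.2, -0.1]
grip_width: 0.002
```

```bash
python3 -c "
from h import *
st()
p=capture('side');cv2.imwrite('pics/s5.png',cv2.resize(p['pixels'][180:300,220:380,::-1],(800,600),interpolation=2))"
```

```text
t 7.1 case [15.3  3.9 23.8] w [523.4 139.5  23.8] F [-0.4  0.2 -0.1]
```

View pics/s5.png

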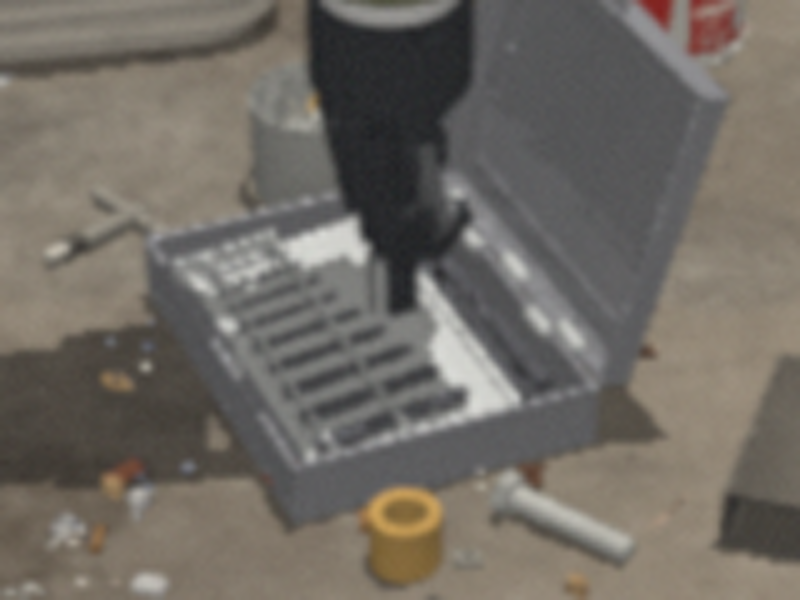

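Call:
{"method": "send_rows", "body": {
  "rows": "0 0.1 0 0 0;0 0.2 0 0 0;0 0.3 0 0 0;0 0.3 0 0 0"
}}

```text
time_s: 7.55
eef_pos: [523.5, 139.5, 20.9]
ee_rot: [0.59, 0.39, 0.59, -0.39]
force: [-0.2, 1.0, 0.3]
grip_width: 0.0
```

Call:
{"method": "send_rows", "body": {
  "rows": "0 0.1 0 0 0;0 0.2 0 0 0;0 0.3 0 0 0;0 0.3 0 0 0"
}}

```text
time_s: 7.95
eef_pos: [523.4, 139.5, 17.9]
ee_rot: [0.589, 0.39, 0.59, -0.391]
force: [1.0, 0.6, 0.0]
grip_width: 0.001
```

```bash
python3 -c "
from h import *
st()
p=capture('side')
for t in('leaf_edge','leaf_hinge','case'):print(t,[(np.round(d['location']),tocase(d['location']).round(),d['confidence']) for d in nets.spot_point(p,t)[:2]])
im=np.ascontiguousarray(p['pixels'][:,:,::-1])
k=5
big=cv2.resize(im[180:300,220:380],(800,600),interpolation=2)
for th,c in((0,(0,255,0)),(0.1,(0,0,255))):
    q=[*Q[:3],th,1.867]
    P=(proj(p,[leafp(q,a,b,1) for a,b in((0,-88),(0,88),(96,88),(96,-88))])-[219.5,179.5])*k
    cv2.polylines(big,[P.round().astype(int)],True,c,1)
cv2.imwrite('pics/s6.png',big)"
```

```text
t 7.95 case [15.3  3.9 17.9] w [523.4 139.5  17.9] F [1.  0.6 0. ]
leaf_edge [(array([546., 146.,  23.]), array([39.,  2., 23.]), 0.94)]
leaf_hinge [(array([457., 107.,  10.]), array([-59.,  -2.,  10.]), 0.71)]
case [(array([512., 128.,   2.]), array([ 1., -3.,  2.]), 0.85)]
```

View pics/s6.png

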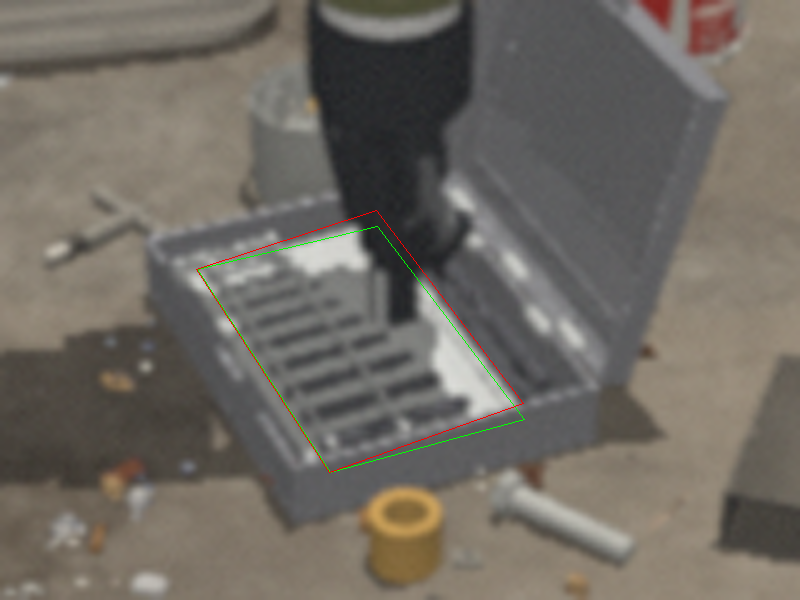

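The leaf lies near the 0.03 rad line. I press on gently until it bottoms.

Call:
{"method": "send_rows", "body": {
  "rows": "0 0.1 0 0 0;0 0.2 0 0 0;0 0.3 0 0 0;0 0.3 0 0 0;0 0.3 0 0 0"
}}

```text
time_s: 8.65
eef_pos: [523.5, 139.5, 14.9]
ee_rot: [0.589, 0.39, 0.59, -0.39]
force: [-0.4, 0.9, 0.3]
grip_width: -0.001
```

Call:
{"method": "send_rows", "body": {
  "rows": "0 0.1 0 0 0;0 0.15 0 0 0;0 0.15 0 0 0;0 0.15 0 0 0"
}}

```text
time_s: 9.05
eef_pos: [523.6, 139.5, 14.0]
ee_rot: [0.59, 0.39, 0.589, -0.39]
force: [-2.4, -0.9, 5.9]
grip_width: -0.002
```

Call:
{"method": "send_rows", "body": {
  "rows": "0 -4 0 0 0;0 -9 0 0 0;0 -14 0 0 0;0 -19 0 0 0;0 -23 0 0 0;0 -23 0 0 0"
}}

```text
time_s: 9.65
eef_pos: [525.3, 139.7, 249.1]
ee_rot: [0.593, 0.393, 0.587, -0.388]
force: [0.0, -0.9, -0.7]
grip_width: -0.001
```

```bash
cat > ov.py <<'E'
from h import *
import sys
th,lid,n,name=float(sys.argv[1]),float(sys.argv[2]),sys.argv[3],sys.argv[4]
st()
p=capture(n)
for t in('leaf_edge','case','lid_edge'):print(t,[(np.round(d['location']),tocase(d['location']).round(),round(d['confidence'],2)) for d in nets.spot_point(p,t)[:1]])
im=np.ascontiguousarray(p['pixels'][:,:,::-1])
x0,y0=(220,150) if n=='side' else (190,190)
k=4
big=cv2.resize(im[y0:y0+150,x0:x0+200],(800,600),interpolation=2)
q=[*Q[:3],th,lid]
for P,c in(([leafp(q,a,b,1) for a,b in((0,-88),(0,88),(96,88),(96,-88))],(0,255,0)),([lidp(q,a,b,16) for a,b in((0,-100),(0,100),(150,100),(150,-100))],(255,0,0))):
    P=(proj(p,P)-[x0-.5,y0-.5])*k
    cv2.polylines(big,[P.round().astype(int)],True,c,1)
cv2.imwrite('pics/%s.png'%name,big)
E
python3 ov.py 0 1.867 side s7
```

```text
t 9.65 case [ 17.1   3.4 249.1] w [525.3 139.7 249.1] F [ 0.  -0.9 -0.7]
leaf_edge [(array([548., 145.,  21.]), array([41.,  0., 21.]), 0.77)]
case [(array([511., 132.,   2.]), array([1., 2., 2.]), 0.72)]
lid_edge [(array([635., 178., 175.]), array([133.,  -1., 175.]), 0.93)]
```

View pics/s7.png

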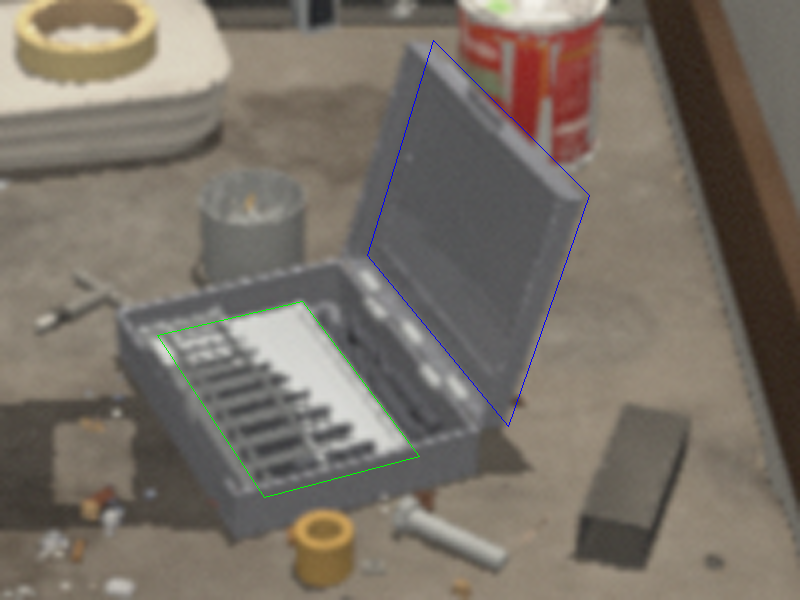

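The leaf matches the 0 rad outline, the case is unmoved and the lid still stands at about 1.87 rad. Next I go over and behind the lid.

Call:
{"method": "send_rows", "body": {
  "rows": "0 0 5 0.2 0;0 0 10 0.4 0;0 0 15 0.5 0;0 0 15.5 0.5 0;0 0 15.5 0.5 0;0 0 15.5 0.5 0"
}}

```text
time_s: 10.45
eef_pos: [667.3, 195.1, 243.0]
ee_rot: [0.589, 0.39, 0.59, -0.391]
force: [-0.7, 0.1, -0.5]
grip_width: -0.004
```

```bash
python3 ov.py 0 1.867 side s8
```

```text
t 10.45 case [169.6   2.5 243. ] w [667.3 195.1 243. ] F [-0.7  0.1 -0.5]
leaf_edge [(array([548., 144.,  19.]), array([40., -1., 19.]), 0.85)]
case [(array([509., 131.,   0.]), array([-1.,  1.,  0.]), 0.94)]
lid_edge [(array([638., 181., 173.]), array([137.,   0., 173.]), 0.69)]
```

View pics/s8.png

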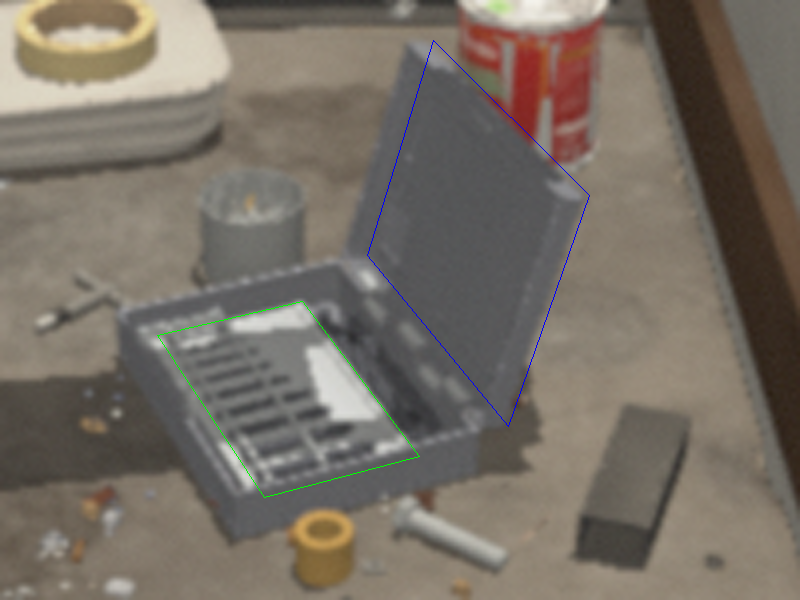

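Call:
{"method": "send_rows", "body": {
  "rows": "0 4 0 0.2 0;0 8 0 0.2 0;0 9.3 0 0.2 0;0 9.3 0 0.2 0;0 9.3 -1 0.2 0;0 9.3 -1.5 0.2 0;0 9.3 -1.5 0.2 0"
}}

```text
time_s: 11.35
eef_pos: [655.5, 187.7, 152.9]
ee_rot: [0.59, 0.391, 0.589, -0.39]
force: [1.2, 0.4, -0.1]
grip_width: -0.0
```

```bash
python3 ov.py 0 1.867 side s9; python3 ov.py 0 1.867 top t9
```

```text
t 11.35 case [ 1.558e+02 -1.000e-01  1.529e+02] w [655.5 187.7 152.9] F [ 1.2  0.4 -0.1]
leaf_edge [(array([552., 147.,  20.]), array([45.,  0., 20.]), 0.84)]
case [(array([512., 129.,   3.]), array([ 0., -1.,  3.]), 0.62)]
lid_edge []
t 11.55 case [155.9   0.  151. ] w [655.5 187.8 151. ] F [-0.7 -0.2  0.8]
leaf_edge [(array([545., 146.,  17.]), array([37.,  2., 17.]), 0.78)]
case [(array([510., 132.,   3.]), array([-0.,  2.,  3.]), 0.59)]
lid_edge [(array([635., 181., 173.]), array([135.,   1., 173.]), 0.9)]
```

View pics/s9.png

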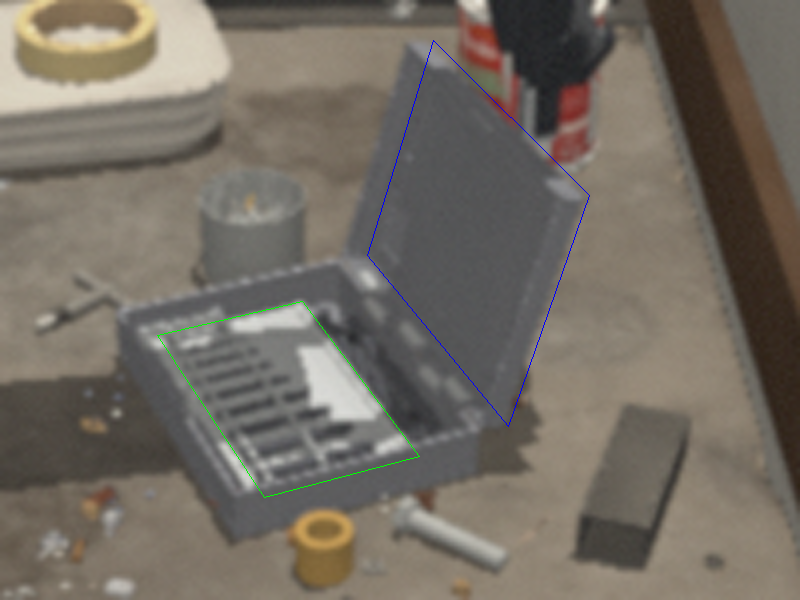

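Call:
{"method": "send_rows", "body": {
  "rows": "0 0 -0.7 0 0;0 0 -1.3 0 0;0 -0.3 -2.1 0 0;0 -0.8 -3.1 0 0;0 -1.3 -4.2 0 0;0 -1.9 -5.3 0 0;0 -2.25 -6.4 0 0;0 -2.25 -7.4 0 0;0 -2.2 -8.4 0 0;0 -2.05 -9.5 0 0;0 -1.84 -10.5 0 0;0 -1.84 -10.5 0 0"
}}

```text
time_s: 12.95
eef_pos: [557.3, 146.4, 169.3]
ee_rot: [0.589, 0.39, 0.59, -0.391]
force: [-0.3, -1.1, -0.3]
grip_width: 0.0
```

```bash
python3 ov.py 0 1.2 side s10
```

```text
t 12.95 case [ 49.3  -2.2 169.3] w [557.3 146.4 169.3] F [-0.3 -1.1 -0.3]
leaf_edge [(array([555., 144.,  19.]), array([47., -4., 19.]), 0.89)]
case [(array([511., 128.,   1.]), array([-1., -2.,  1.]), 0.78)]
lid_edge [(array([546., 143., 180.]), array([ 37.,  -1., 180.]), 0.75)]
```

View pics/s10.png

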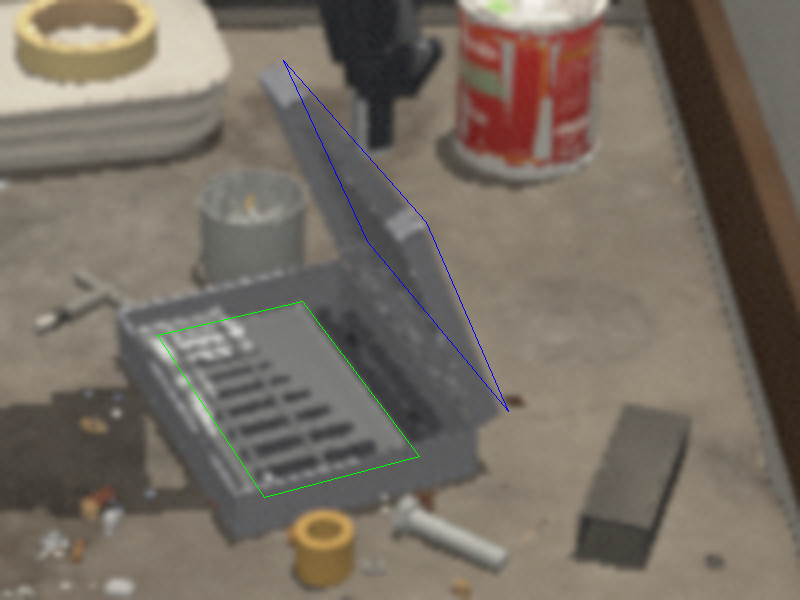

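Call:
{"method": "send_rows", "body": {
  "rows": "0 0.3 -0.95 0 0;0 0.7 -1.9 0 0;0 1.15 -2.8 -0.1 0;0 1.65 -3.75 -0.1 0;0 2.25 -4.6 -0.2 0;0 2.9 -5.4 -0.2 0;0 3.6 -6.15 -0.3 0;0 4.35 -6.9 -0.3 0;0 5.15 -7.55 -0.4 0;0 6 -8.15 -0.4 0;0 6 -8.15 -0.4 0"
}}

```text
time_s: 14.25
eef_pos: [480.8, 118.5, 107.7]
ee_rot: [0.589, 0.39, 0.59, -0.391]
force: [0.0, -0.4, 0.3]
grip_width: 0.001
```

```bash
python3 ov.py 0 0.45 side s11
```

```text
t 14.25 case [-3.210e+01  1.000e-01  1.077e+02] w [480.8 118.5 107.7] F [ 0.  -0.4  0.3]
leaf_edge [(array([551., 144.,  16.]), array([43., -3., 16.]), 0.79)]
case [(array([508., 131.,   1.]), array([-2.,  1.,  1.]), 0.67)]
lid_edge [(array([458., 114., 115.]), array([-55.,   4., 115.]), 0.94)]
```

View pics/s11.png

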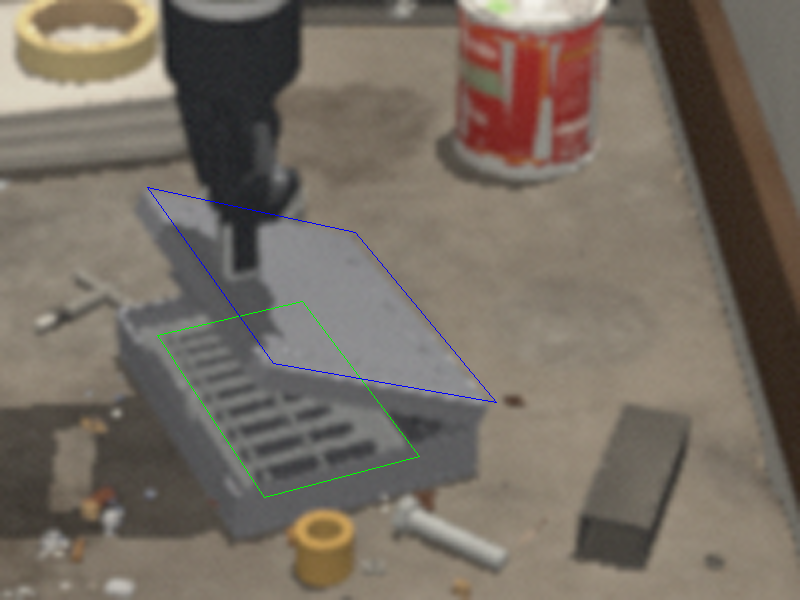

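Call:
{"method": "send_rows", "body": {
  "rows": "0 0.9 -0.45 0 0;0 1.8 -0.9 0 0;0 2.4 -1.3 0 0;0 3 -1.7 0 0;0 3.6 -2.2 0 0;0 4.1 -2.5 0 0;0 4.5 -2.8 0 0;0 4.5 -2.8 0 0"
}}

```text
time_s: 15.25
eef_pos: [455.4, 107.6, 63.4]
ee_rot: [0.589, 0.39, 0.59, -0.391]
force: [-0.6, -0.3, -0.7]
grip_width: -0.002
```

```bash
python3 ov.py 0 0.09 side s12
```

```text
t 15.25 case [-59.7  -0.7  63.4] w [455.4 107.6  63.4] F [-0.6 -0.3 -0.7]
leaf_edge []
case [(array([512., 130.,   2.]), array([ 1., -0.,  2.]), 0.56)]
lid_edge [(array([443., 103.,  65.]), array([-73.,  -0.,  65.]), 0.79)]
```

View pics/s12.png

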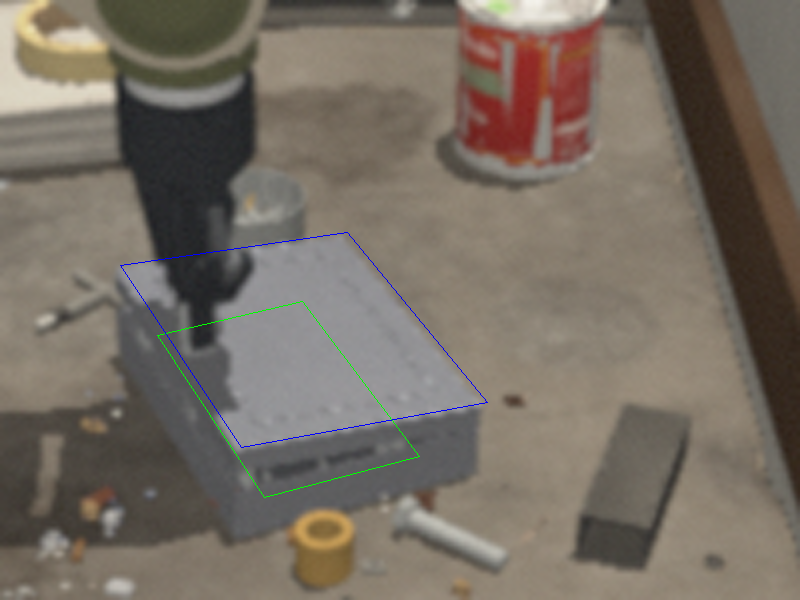

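The lid is nearly shut and the fingertips sit at the middle front, around (200,345) in the crop. Next I press down, taking the last few mm slowly.

Call:
{"method": "send_rows", "body": {
  "rows": "0 0.3 -0.2 0 0;0 0.6 -0.3 0 0;0 0.8 -0.3 0 0;0 0.95 -0.3 0 0;0 1.1 -0.3 0 0;0 1.1 -0.3 0 0"
}}

```text
time_s: 16.05
eef_pos: [453.1, 106.5, 52.5]
ee_rot: [0.589, 0.39, 0.59, -0.391]
force: [-0.3, 0.9, -0.2]
grip_width: -0.001
```

Call:
{"method": "send_rows", "body": {
  "rows": "0 0.1 0 0 0;0 0.2 0 0 0;0 0.3 0 0 0;0 0.3 0 0 0"
}}

```text
time_s: 16.45
eef_pos: [453.3, 106.5, 49.9]
ee_rot: [0.589, 0.39, 0.59, -0.39]
force: [-0.1, 0.9, 3.0]
grip_width: -0.002
```

Call:
{"method": "send_rows", "body": {
  "rows": "0 0.1 0 0 0;0 0.15 0 0 0;0 0.15 0 0 0;0 0.15 0 0 0"
}}

```text
time_s: 16.85
eef_pos: [453.4, 106.5, 49.7]
ee_rot: [0.59, 0.39, 0.589, -0.39]
force: [-7.2, -1.7, 18.7]
grip_width: -0.004
```

That is 18.7 N against a hard stop at z = 49.7 mm, which matches the shut height of 50 mm. I lift off and check.

Call:
{"method": "send_rows", "body": {
  "rows": "0 -2 0 0 0;0 -6 0 0 0;0 -11 0 0 0;0 -15 0 0 0;0 -15 -4 0 0;0 -15 -8 0 0;0 -15 -8 0 0"
}}

```text
time_s: 17.55
eef_pos: [376.5, 74.8, 198.2]
ee_rot: [0.589, 0.39, 0.59, -0.391]
force: [0.1, -0.2, -0.6]
grip_width: -0.002
```

```bash
python3 ov.py 0 0 side s13; python3 ov.py 0 0 top t13
python3 - <<'E'
from h import *
for n in('side','top'):
    p=capture(n)
    for t in['screw_tin','bushing_1','bolt_1','box_section','chuck_key','centre_punch','lid_edge','lid_hinge']: print(n,t,[np.round(d['location']) for d in nets.spot_point(p,t)[:1]])
E
```

```text
t 17.55 case [-145.2   -2.   198.2] w [376.5  74.8 198.2] F [ 0.1 -0.2 -0.6]
leaf_edge []
case [(array([512., 132.,  -1.]), array([ 2.,  1., -1.]), 0.89)]
lid_edge [(array([442., 102.,  51.]), array([-74.,  -1.,  51.]), 0.72)]
t 17.75 case [-141.3   -2.9  198.5] w [380.4  75.4 198.5] F [-0.2  0.8 -0.4]
leaf_edge []
case [(array([510., 127.,   3.]), array([-2., -2.,  3.]), 0.75)]
lid_edge [(array([441., 104.,  50.]), array([-74.,   1.,  50.]), 0.6)]
side screw_tin [array([488., 288.,   5.])]
side bushing_1 [array([521., -14.,  -2.])]
side bolt_1 [array([582., 157.,  35.])]
side box_section [array([703.,  35.,   1.])]
side chuck_key [array([372., 243.,   1.])]
side centre_punch [array([510., 132.,   3.])]
side lid_edge []
side lid_hinge [array([579., 157.,  33.])]
top screw_tin [array([488., 292.,  -1.])]
top bushing_1 [array([523., -13.,   1.])]
top bolt_1 [array([598.,  -4.,  -0.])]
top box_section [array([705.,  40.,  -3.])]
top chuck_key [array([377., 236.,  -5.])]
top centre_punch [array([561., -95.,   2.])]
top lid_edge [array([442., 103.,  52.])]
top lid_hinge [array([576., 156.,  33.])]
```

View pics/s13.png

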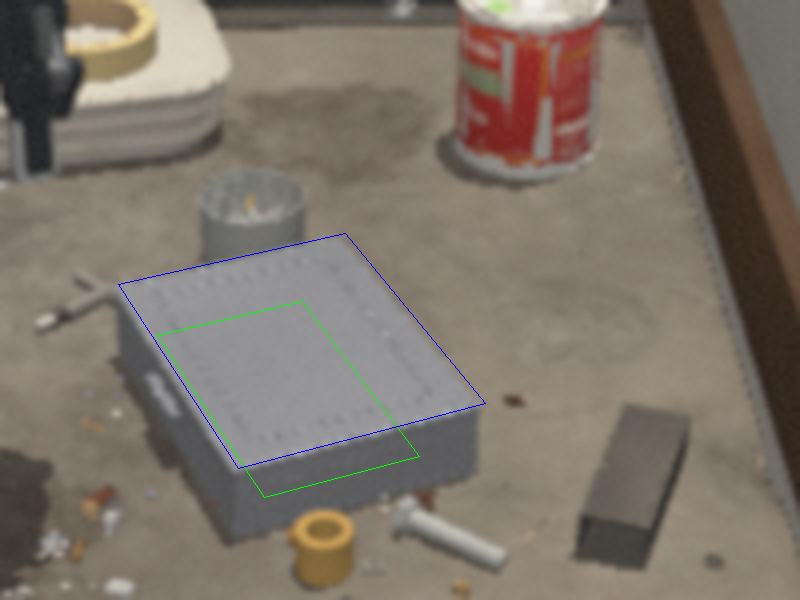

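View pics/t13.png

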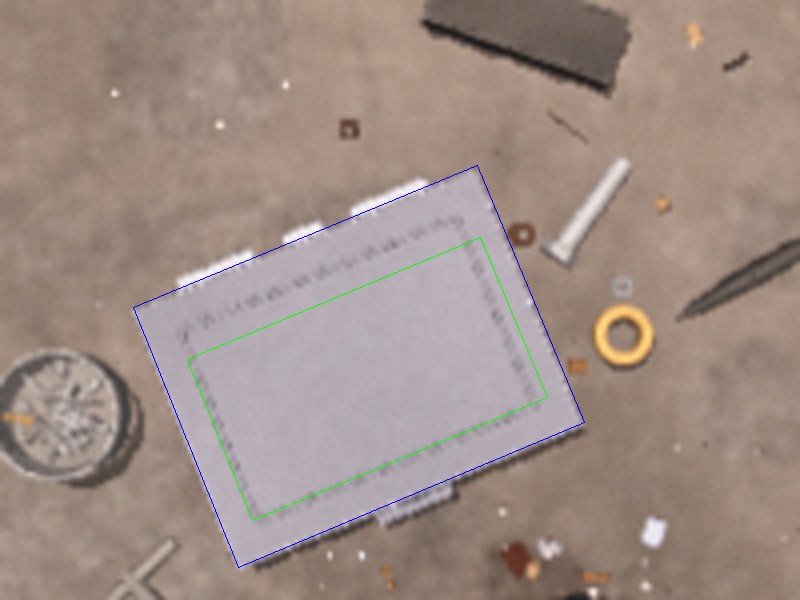

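The lid matches the shut outline in both views; a front edge left 4 mm open would show about 6 px off here. The fingers are clear, so I hand the job in.

```bash
python3 -c "
from h import *
print(workorder.finish_job())"
```

```text
the job is handed in; nothing more can be done
None
```

The drill case is shut: with the fingers closed I folded the leaf flat, swung the lid over it and pressed its front edge down. I handed the job in at about 18 s of the 48 s allowed; no verdict is reported.

- **Leaf:** it was pressed down until it stopped (about 6 N). Once the fingers were lifted, its outline matched 0 rad in the side view, with the lid still standing at about 1.87 rad.
- **Lid:** the press ended against a hard stop, 18.7 N at 49.7 mm, where the shut height is 50 mm. After I let go, both views matched the shut outline, and the front edge measured 50–52 mm high. I saw no separate snap in the force readings, so that the catch has closed rests on the stop and the pictures.
- **Case and other things:** the case measured within about 3 mm of where it stood. Every other thing on the bench showed within about 5 mm of its start in the top view.
- **Checks that disagreed:** in the last side view the network placed the bolt and the centre punch on the case, which is wrong. The top view and the pictures show both where they were.
- **Robot:** the fingers ended well clear of the case, at about 200 mm height.

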